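# Find the heaviest screw tin by feel and hold it up

## Task

Three identical closed tins of screws stand in the recesses of the wooden board, and one is fuller than the others: working from left to right as the robot sees them, lift each one clear of the board by about 5 cm and feel its weight, setting it back in its own recess before you take the next. Then hold the heaviest up, upright, with its underside about 20 cm above the worktop, and finish still holding it there, with the other two standing in their recesses; keep the tins upright, do not let go of one in the air, and leave the tape measure, pencil and flange alone.

Things in the scene. Friction and masses are not known exactly. Their poses are not given: they have to be found in the camera images.
- rack: Plywood storage board, fixed to the worktop, 100 (x) x 350 (y) x 18 mm, with three square recesses in a row along its y, 120 mm apart, the middle one at its centre. Origin: centre of its underside, on the worktop; y points along the row to the robot's left, x away from the robot, z up. It can be turned up to about 20 degrees.
- tin_left_center (a point): The left of three identical closed square blue steel tins, bright lid: 56 x 56 x 80 mm high. Point: its centre, 40 mm above its underside, 48 mm above the worktop as it stands in its recess; z up, x and y square to its sides, parallel to the board's. The tins weigh about 0.2, 0.4 and 0.7 kg (each within 0.07), packed firm; which is which changes from start to start and cannot be seen.
- tin_middle_center (a point): The middle of three identical closed square blue steel tins, bright lid: 56 x 56 x 80 mm high. Point: its centre, 40 mm above its underside, 48 mm above the worktop as it stands in its recess; z up, x and y square to its sides, parallel to the board's. The tins weigh about 0.2, 0.4 and 0.7 kg (each within 0.07), packed firm; which is which changes from start to start and cannot be seen.
- tin_right_center (a point): The right of three identical closed square blue steel tins, bright lid: 56 x 56 x 80 mm high. Point: its centre, 40 mm above its underside, 48 mm above the worktop as it stands in its recess; z up, x and y square to its sides, parallel to the board's. The tins weigh about 0.2, 0.4 and 0.7 kg (each within 0.07), packed firm; which is which changes from start to start and cannot be seen.
- rack_hole0 (a point): Centre of the mouth of the left recess of the board, on the board's top face (18 mm above the worktop); square, 62 mm wide, 10 mm deep, sides parallel to the board.
- rack_hole1 (a point): Centre of the mouth of the middle recess of the board, on the board's top face (18 mm above the worktop); square, 62 mm wide, 10 mm deep, sides parallel to the board.
- rack_hole2 (a point): Centre of the mouth of the right recess of the board, on the board's top face (18 mm above the worktop); square, 62 mm wide, 10 mm deep, sides parallel to the board.
- tape_measure: Yellow tape measure, 40 x 80 x 68 mm, origin at the centre of its underside. Bystander: leave it.
- pencil: Red carpenter's pencil lying flat, 173 x 15 x 8 mm, origin at the centre of its underside. Bystander: leave it.
- blade_flange: Round steel saw-blade flange, 70 mm across, 22 mm high, origin at the centre of its underside. Bystander: leave it.
Mind the look-alikes: they are no part of the job. What is shaped like the part that bears tin_right_center but orange is not meant.

How it is judged (in metres and radians):
On the way, in this order (a step that is already met when the one before it is completed fails the run):
1. the left tin is lifted clear of the board in the fingers (underside at least 15 mm above the board's top) and felt for a moment (height (world z) of tin_left_center above 0.073 m and contact force between tin_left and the fingers above 1 N and contact force between tin_left and rack below 0.05 N and height (world z) of each of tin_middle_center, tin_right_center below 0.051 m and horizontal distance between tin_middle_center and rack_hole1 below 0.008 m and horizontal distance between tin_right_center and rack_hole2 below 0.008 m), for 0.2 s.
2. the middle tin is lifted clear of the board in the fingers (underside at least 15 mm above the board's top) and felt for a moment (height (world z) of tin_middle_center above 0.073 m and contact force between tin_middle and the fingers above 1 N and contact force between tin_middle and rack below 0.05 N and height (world z) of each of tin_left_center, tin_right_center below 0.051 m and horizontal distance between tin_left_center and rack_hole0 below 0.008 m and horizontal distance between tin_right_center and rack_hole2 below 0.008 m), for 0.2 s.
3. the right tin is lifted clear of the board in the fingers (underside at least 15 mm above the board's top) and felt for a moment (height (world z) of tin_right_center above 0.073 m and contact force between tin_right and the fingers above 1 N and contact force between tin_right and rack below 0.05 N and height (world z) of each of tin_left_center, tin_middle_center below 0.051 m and horizontal distance between tin_left_center and rack_hole0 below 0.008 m and horizontal distance between tin_middle_center and rack_hole1 below 0.008 m), for 0.2 s.
At the end, for the whole second after the job is handed in: The heaviest tin is held still in the fingers, upright within 0.3 rad, its centre over 160 mm (underside over 120 mm) above the worktop, off the board; the other two stand upright and untouched on the floors of their own recesses, centres within 8 mm of the recess centres (((distance between pack_full_g and tin_left_center below 0.03 m and height (world z) of tin_left_center above 0.16 m and angle between tin_left_center's own z axis and vertical below 0.3 rad and contact force between tin_left and the fingers above 1 N and contact force between tin_left and rack below 0.05 N and linear speed of each of tin_left, tin_middle, tin_right below 0.03 m/s and horizontal distance between tin_middle_center and rack_hole1 below 0.008 m and height (world z) of each of tin_middle_center, tin_right_center below 0.051 m and angle between each of tin_middle_center, tin_right_center's own z axis and vertical below 0.05 rad and contact force between each of tin_middle, tin_right and the arm below 0.05 N and contact force between each of tin_middle, tin_right and the fingers below 0.05 N and horizontal distance between tin_right_center and rack_hole2 below 0.008 m) or (distance between pack_full_g and tin_middle_center below 0.03 m and height (world z) of tin_middle_center above 0.16 m and angle between tin_middle_center's own z axis and vertical below 0.3 rad and contact force between tin_middle and the fingers above 1 N and contact force between tin_middle and rack below 0.05 N and linear speed of each of tin_middle, tin_left, tin_right below 0.03 m/s and horizontal distance between tin_left_center and rack_hole0 below 0.008 m and height (world z) of each of tin_left_center, tin_right_center below 0.051 m and angle between each of tin_left_center, tin_right_center's own z axis and vertical below 0.05 rad and contact force between each of tin_left, tin_right and the arm below 0.05 N and contact force between each of tin_left, tin_right and the fingers below 0.05 N and horizontal distance between tin_right_center and rack_hole2 below 0.008 m) or (distance between pack_full_g and tin_right_center below 0.03 m and height (world z) of tin_right_center above 0.16 m and angle between tin_right_center's own z axis and vertical below 0.3 rad and contact force between tin_right and the fingers above 1 N and contact force between tin_right and rack below 0.05 N and linear speed of each of tin_right, tin_left, tin_middle below 0.03 m/s and horizontal distance between tin_left_center and rack_hole0 below 0.008 m and height (world z) of each of tin_left_center, tin_middle_center below 0.051 m and angle between each of tin_left_center, tin_middle_center's own z axis and vertical below 0.05 rad and contact force between each of tin_left, tin_middle and the arm below 0.05 N and contact force between each of tin_left, tin_middle and the fingers below 0.05 N and horizontal distance between tin_middle_center and rack_hole1 below 0.008 m))); the arm keeps its last pose, push and grip.
It fails at once if a tin is tipped by more than 0.5 rad (angle between any of tin_left_center, tin_middle_center, tin_right_center's own z axis and vertical above 0.5 rad).
It fails at once if a tin is let go of in the air (30 mm or more above its place) ((height (world z) of tin_left_center above 0.078 m and contact force between tin_left and the fingers below 0.01 N) or (height (world z) of tin_middle_center above 0.078 m and contact force between tin_middle and the fingers below 0.01 N) or (height (world z) of tin_right_center above 0.078 m and contact force between tin_right and the fingers below 0.01 N)).
It fails at once if the tape measure, pencil or flange is moved by more than 30 mm (distance of any of tape_measure, pencil, blade_flange from where it was at the start of the episode above 0.03 m).
It also fails if it takes over 72 s, if anything falls off the work surface, if the arm or the gripper's body presses on something with over 40 N, if the wrist force passes 120 N, or if a joint passes its speed limit or range.

## Robot

A 6-joint arm with a two-finger parallel gripper is mounted at the origin on a cart in front of the work surface, level with it; the furniture and walls round the work are solid. World frame = base frame: x ahead of the robot, y to its left, z up, the work surface at z = 0. Lengths are in mm, angles in rad, forces in N, time in s.
With the tool pointing down it reaches from about 400 to 925 mm from the base axis. Payload 12.5 kg.
Tool frame: the origin (TCP) lies midway between the tips of the shut fingers; the grasp point (between the pads) lies 19 mm behind it; z points along the fingers, y is the line along which they close (so a half turn about z gives the same grasp; the last joint's range is limited). The gripper opens to 95 mm and grips with 3 to 60 N. Pads are 20 mm wide; open, the fingers measure 119 mm over their backs; the gripper's body (75 mm by 180 mm) begins 59 mm behind the grasp point.
Start: joints at [-1.241, 0.491, 1.559, -0, 1.092, -0.106], TCP at [263.859, -566.591, 214.661] pointing down, gripper open.
Joint ranges: [-3.1, 3.1], [-0.84, 2.19], [0.05, 2.79], [-1.13, 4.28], [0.06, 2.93], [-2.69, 2.69]. Speed limits (rad/s): [2.22, 2.22, 2.79, 3.14, 3.14, 3.14].

## Interface

Orientations are given as [roll, pitch, yaw] about the fixed x, y, z axes, in that order (R = Rz(yaw) Ry(pitch) Rx(roll)).
In Python, from cell import state, viewer, env, models gives the robot as it stands. The module is installed in compiled form; this text tells all that it offers.
- The arm moves only by the tool arm_command, never from a script. Its argument "rows" is a list of rows, each a list of 2 entries, a list of its own where there are three numbers: the shift along the tool's x, y, z normalised to -1 to 1, where 1 is 0.25 m, then the turn about the tool's z normalised to -1 to 1, where 1 is pi rad. A call has exactly 5 rows; each row shifts and turns the commanded pose from where the row before left it, along the tool's axes as they then stand; what a row does not reach is not made up. A row lasts 1/10 s, in which the tool goes at most 50 mm and 8.59 degrees, less where a joint would pass 70% of its speed; a pose out of reach is approached as far as the arm can. A call with a number of a shift or a turn outside -1 to 1 is refused whole. A call with a gripper value outside its range is refused whole. "claw" is the opening, from 0 (shut) to 1 (fully open), set as the call begins (left out, the last holds). The fingers move at their own pace and stop on an object; the grip force is fixed at half the most. Time passes only in rows, so rows that do not move let the fingers close, or fill a call up. It gives the time, the measured TCP pose, the force, the opening and the grip force at its end, in the units of the state.
- state(): the state, without advancing time (a new reading comes with each control period).
- viewer.read_camera(name): name is "scene" or "top" or "wrist"; returns (picture, depth): 420x560x3 uint8, red, green, blue; 420x560 float32, mm along the optical axis (not along the pixel's ray), 0 where there is no reading.
- viewer.get_calibration(name): a dict with "camera_matrix" (3x3 intrinsics, pixels), "dist_coeffs" ([k1, k2, p1, p2, k3] as OpenCV has them; the pictures are not rectified), "world_to_cam" (4x4, takes a point from world to camera coordinates). Camera axes: x right, y up, looking along -z (the intrinsics and any distortion apply to the point x, -y, -z); pixel columns grow to the right and rows downward; lengths in mm; the calibration is good to about 2 mm. A picture is of the moment at which its call begins: read the wrist's pose just before it. get_calibration takes no time and is no camera call; for the wrist camera it gives the pose at the moment of the call.
- env.job_done(): hands the job in; it is judged then, once.
Trained networks look in the newest picture that a camera, given by its name, has taken for a name from the list of things; names that differ only in an ending like _2 or _b are one class to them, and where a whole thing is asked for, a point or a joint stands for the part that bears it (a point fixed in the world has none). Each returns a list of dicts, best first, with "confidence" (0 to 1); they miss things now and then, are a little off and sometimes report something else, mostly with a low value. They report only what shows in the picture. A call takes as long as a camera call. They do not tell look-alikes from the thing itself.
- models.search_frame(camera, label): "position" ([x, y, z] in mm, in world coordinates, good to about 4 mm: the middle of the surface that is visible of it).
- models.mark_of(camera, label): "position" ([x, y, z] in mm, in world coordinates, good to about 4 mm: a listed point, or the origin of a listed thing).
The state is a dict: "t": time; "joints": joint angles; "qvel": joint speeds; "tau": joint torques, N m; "eef_pos": TCP position; "tcp_rot": TCP orientation; "ft_force": force on the tool from outside, world axes, zero at the start; "moment": the same for the moment, N m; "opening": opening from 0.0 (shut) to 1.0 (fully open); "grip_force": force on a finger pad.
Only numpy, scipy, OpenCV 4.12 (cv2) and the standard library are available. Lean on these libraries where they do the work, as an engineer would, in place of code of your own. Each camera call takes 0.05 s, during which the arm holds its last target. There are 200 camera calls.

## Working session

There is one attempt and no reset: what is moved stays moved. The work goes in short steps, Python scripts to look and compute and a tool call to move; the robot and the scene stay as the last step left them, time stands still between calls to the robot, and variables do not carry over. Pictures are saved under pics/ and viewed, at most 10 in all, crops included, and the job is handed in when it is done.

Besides the shell and the picture viewer there is one more tool, called after "Emit:" by a JSON object that holds its "name" and its "arguments", one argument or row to a line. arm_command: Moves the arm, as the interface text tells. Scaled input: -1 to 1 covers 0.25 m each way for a shift and pi rad each way for a turn. Its arguments: {"type":"object","properties":{"rows":{"type":"array","items":{"type":"array"}},"claw":{"type":"number"}},"required":["rows"]}

```bash
mkdir -p pics; python3 - <<'E'
from cell import state, viewer, env, models
import cv2
s=state();print(s)
ims=[]
for c in("scene","top"):
    p,d=viewer.read_camera(c); ims.append(p)
    for l in("tin_left_center","tin_middle_center","tin_right_center","rack","rack_hole0","rack_hole1","rack_hole2","tape_measure","pencil","blade_flange"):
        print(c,l,[([round(x) for x in r["position"]],round(r["confidence"],2)) for r in models.mark_of(c,l)[:4]])
cv2.imwrite("pics/a.png",cv2.resize(cv2.vconcat(ims)[:,:,::-1],None,fx=.7,fy=.7))
E
```

```text
{'t': 0.0, 'joints': array([-1.24057766e+00,  4.91528297e-01,  1.55948979e+00, -1.58205758e-06,
        1.09171278e+00, -1.05600572e-01]), 'qvel': array([-0.00087633,  0.00037384, -0.00035639, -0.00141579,  0.00043427,
       -0.00073447]), 'tau': array([-6.22656007e-04, -6.12651515e+01, -2.58184361e+01,  6.92416937e-02,
        4.81639104e-02, -9.29601219e-05]), 'eef_pos': array([ 263.77824713, -566.31346408,  214.06728721]), 'tcp_rot': array([-3.14046063e+00, -1.18577412e-04,  4.35819899e-01]), 'ft_force': array([ 0.15601195, -0.42060087,  0.26868931]), 'moment': array([ 0.03870949, -0.00823106, -0.03345496]), 'grip_force': 0.0, 'opening': 1.0010138877502874}
scene tin_left_center [([521, 244, 47], 0.82)]
scene tin_middle_center [([554, 7, 51], 0.49)]
scene tin_right_center [([470, -125, 43], 0.95), ([691, 116, 35], 0.86), ([554, 9, 51], 0.62), ([685, -6, 44], 0.57)]
scene rack [([539, 122, -2], 0.98)]
scene rack_hole0 [([519, 241, 16], 0.87), ([537, 124, 20], 0.72), ([553, 9, 14], 0.57)]
scene rack_hole1 [([519, 241, 16], 0.87), ([537, 124, 20], 0.72), ([553, 9, 14], 0.57)]
scene rack_hole2 [([519, 241, 16], 0.87), ([537, 124, 20], 0.72), ([553, 9, 14], 0.57)]
scene tape_measure [([788, 131, 1], 0.82)]
scene pencil []
scene blade_flange [([519, 384, 2], 0.78)]
top tin_left_center [([515, 247, 48], 0.87)]
top tin_middle_center [([533, 122, 48], 0.6)]
top tin_right_center [([680, 0, 38], 0.96), ([470, -129, 43], 0.76), ([691, 113, 40], 0.7), ([552, 8, 50], 0.69)]
top rack [([534, 118, 2], 0.88)]
top rack_hole0 [([520, 245, 19], 0.97), ([554, 3, 20], 0.79), ([533, 128, 19], 0.56)]
top rack_hole1 [([520, 245, 19], 0.97), ([554, 3, 20], 0.79), ([533, 128, 19], 0.56)]
top rack_hole2 [([520, 245, 19], 0.97), ([554, 3, 20], 0.79), ([533, 128, 19], 0.56)]
top tape_measure [([791, 133, 1], 0.94)]
top pencil [([792, -96, -3], 0.83)]
top blade_flange [([518, 378, -1], 0.78), ([536, 123, 0], 0.19)]
```

View pics/a.png

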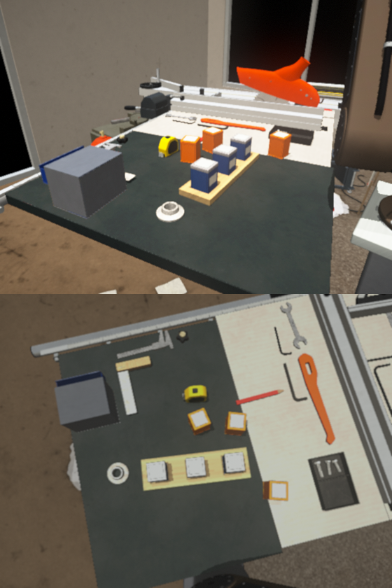

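The top picture shows the board with three blue tins at about (157,470), (196,467) and (234,463). The orange look-alikes stand beside and behind it, the flange is left at (118,473), and the tape and pencil are behind. The board is turned by about 0.14 rad. I'll grip across the board (yaw ≈ 1.713).

```bash
cat > h.py <<'E'
import numpy as np
from cell import state, viewer, models
def rows(tgts):
    """tgts: (x,y,z,yaw,n) waypoints -> rows in tool units"""
    s=state(); p=np.array(s["eef_pos"]); w=s["tcp_rot"][2]; out=[]
    for x,y,z,yaw,n in tgts:
        d=(np.array([x,y,z])-p)/n; t=(yaw-w)/n
        for _ in range(n):
            c,sn=np.cos(w),np.sin(w)
            v=np.array([c*d[0]+sn*d[1], sn*d[0]-c*d[1], -d[2]])/250
            r=[[round(float(k),3) for k in v], round(float(-t/np.pi),4)]
            out.append(r); w-=r[1]*np.pi
            u=np.array(r[0])*250; p=p+[c*u[0]+sn*u[1], sn*u[0]-c*u[1], -u[2]]
        d=None
    for i in range(0,len(out),5): print(out[i:i+5])
E
python3 - <<'E'
from h import *
rows([(480,-300,210,1.713,10),(519,243,200,1.713,15)])
E
```

```text
[[[0.123, -0.06, 0.002], -0.0407], [[0.13, -0.044, 0.002], -0.0407], [[0.135, -0.027, 0.002], -0.0407], [[0.137, -0.01, 0.002], -0.0407], [[0.137, 0.008, 0.002], -0.0407]]
[[[0.135, 0.025, 0.002], -0.0407], [[0.131, 0.042, 0.002], -0.0407], [[0.124, 0.059, 0.002], -0.0407], [[0.116, 0.074, 0.002], -0.0407], [[0.105, 0.088, 0.002], -0.0407]]
[[[0.142, 0.031, 0.003], 0.0], [[0.142, 0.031, 0.003], 0.0], [[0.142, 0.031, 0.003], 0.0], [[0.142, 0.031, 0.003], 0.0], [[0.142, 0.031, 0.003], 0.0]]
[[[0.142, 0.031, 0.003], 0.0], [[0.142, 0.031, 0.003], 0.0], [[0.142, 0.031, 0.003], 0.0], [[0.142, 0.031, 0.003], 0.0], [[0.142, 0.031, 0.003], 0.0]]
[[[0.142, 0.031, 0.003], 0.0], [[0.142, 0.031, 0.003], 0.0], [[0.142, 0.031, 0.003], 0.0], [[0.142, 0.031, 0.003], 0.0], [[0.142, 0.031, 0.003], 0.0]]
```

Emit:
{"name": "arm_command", "arguments": {
  "rows": [
    [[0.123, -0.06, 0.002], -0.0407],
    [[0.13, -0.044, 0.002], -0.0407],
    [[0.135, -0.027, 0.002], -0.0407],
    [[0.137, -0.01, 0.002], -0.0407],
    [[0.137, 0.008, 0.002], -0.0407]
  ],
  "claw": 1
}}

```text
t: 1.6
eef_pos: [372.6, -432.2, 212.2]
tcp_rot: [3.141, 0.0, 1.08]
ft_force: [-0.2, -0.1, -0.7]
opening: 0.999
grip_force: 0.0
```

Emit:
{"name": "arm_command", "arguments": {
  "rows": [
    [[0.135, 0.025, 0.002], -0.0407],
    [[0.131, 0.042, 0.002], -0.0407],
    [[0.124, 0.059, 0.002], -0.0407],
    [[0.116, 0.074, 0.002], -0.0407],
    [[0.105, 0.088, 0.002], -0.0407]
  ]
}}

```text
t: 2.1
eef_pos: [480.7, -298.6, 209.8]
tcp_rot: [3.141, 0.0, 1.72]
ft_force: [0.0, -0.2, -0.1]
opening: 1.002
grip_force: 0.0
```

Emit:
{"name": "arm_command", "arguments": {
  "rows": [
    [[0.142, 0.031, 0.003], 0],
    [[0.142, 0.031, 0.003], 0],
    [[0.142, 0.031, 0.003], 0],
    [[0.142, 0.031, 0.003], 0],
    [[0.142, 0.031, 0.003], 0]
  ]
}}

```text
t: 2.6
eef_pos: [492.8, -117.2, 206.0]
tcp_rot: [3.141, 0.0, 1.714]
ft_force: [1.5, -0.1, -0.2]
opening: 0.998
grip_force: 0.0
```

Emit:
{"name": "arm_command", "arguments": {
  "rows": [
    [[0.142, 0.031, 0.003], 0],
    [[0.142, 0.031, 0.003], 0],
    [[0.142, 0.031, 0.003], 0],
    [[0.142, 0.031, 0.003], 0],
    [[0.142, 0.031, 0.003], 0]
  ]
}}

```text
t: 3.1
eef_pos: [505.8, 64.1, 202.3]
tcp_rot: [3.141, 0.0, 1.714]
ft_force: [1.5, 0.6, 0.8]
opening: 1.001
grip_force: 0.0
```

Emit:
{"name": "arm_command", "arguments": {
  "rows": [
    [[0.142, 0.031, 0.003], 0],
    [[0.142, 0.031, 0.003], 0],
    [[0.142, 0.031, 0.003], 0],
    [[0.142, 0.031, 0.003], 0],
    [[0.142, 0.031, 0.003], 0]
  ]
}}

```text
t: 3.6
eef_pos: [518.7, 245.4, 198.4]
tcp_rot: [3.141, 0.0, 1.715]
ft_force: [1.1, -0.5, -0.0]
opening: 1.003
grip_force: 0.0
```

Emit:
{"name": "arm_command", "arguments": {
  "rows": [
    [[0, 0, 0], 0],
    [[0, 0, 0], 0],
    [[0, 0, 0], 0],
    [[0, 0, 0], 0],
    [[0, 0, 0], 0]
  ]
}}

```text
t: 4.1
eef_pos: [518.9, 243.0, 198.5]
tcp_rot: [3.141, 0.0, 1.713]
ft_force: [-1.0, -0.6, 0.1]
opening: 1.0
grip_force: 0.0
```

```bash
python3 - <<'E'
from h import *
import cv2
s=state();print(s["t"],s["eef_pos"],s["tcp_rot"],s["ft_force"])
for c in("wrist","top"):
    p,d=viewer.read_camera(c)
    if c=="wrist": cv2.imwrite("pics/b.png",p[:,:,::-1])
    for l in("tin_left_center","tin_middle_center","tin_right_center","rack_hole0"):
        print(c,l,[(np.round(r["position"]),round(r["confidence"],2)) for r in models.mark_of(c,l)[:4]])
# tin lids from depth: points at z 80..95
    k=viewer.get_calibration(c); K=k["camera_matrix"]; T=np.linalg.inv(k["world_to_cam"])
    v,u=np.nonzero(d>0); z=d[v,u].astype(float)
    n=cv2.undistortPoints(np.stack([u,v],1).astype(np.float32)[:,None],np.array(K),np.array(k["dist_coeffs"],float))[:,0]
    P=(T@np.stack([n[:,0]*z,-n[:,1]*z,-z,np.ones_like(z)]))[:3].T
    m=(P[:,2]>80)&(P[:,2]<96)
    for cx,cy in((519,243),(535,124),(553,6)):
        q=P[m&(abs(P[:,0]-cx)<42)&(abs(P[:,1]-cy)<42)]
        if len(q)>50: print(c,len(q),q.mean(0).round(1),cv2.minAreaRect(q[:,:2].astype(np.float32)))
E
```

```text
4.1 [518.89078137 243.02313285 198.52659755] [3.14139782e+00 6.40493040e-05 1.71316560e+00] [-0.9668917  -0.60363179  0.13049091]
wrist tin_left_center []
wrist tin_middle_center []
wrist tin_right_center []
wrist rack_hole0 []
wrist 3826 [520.5 247.5  87.7] ((520.6597290039062, 246.51690673828125), (57.18169021606445, 55.9610595703125), 7.7379069328308105)
wrist 1683 [537.1 125.4  88. ] ((537.5755004882812, 125.19419860839844), (56.38035583496094, 36.15595626831055), 6.104895114898682)
top tin_left_center []
top tin_middle_center [(array([535., 122.,  46.]), 0.64)]
top tin_right_center [(array([677.,   0.,  40.]), 0.89), (array([ 472., -124.,   43.]), 0.73), (array([553.,   6.,  52.]), 0.68), (array([792., -95.,  -2.]), 0.24)]
top rack_hole0 [(array([533., 126.,  21.]), 0.98), (array([557.,   6.,  20.]), 0.86)]
top 724 [538.  124.5  88.3] ((538.5424194335938, 124.48532104492188), (57.15879821777344, 57.092140197753906), 7.088104248046875)
top 723 [554.2   6.8  88.3] ((554.85546875, 6.29449462890625), (57.066436767578125, 56.90830993652344), 6.971719264984131)
```

View pics/b.png

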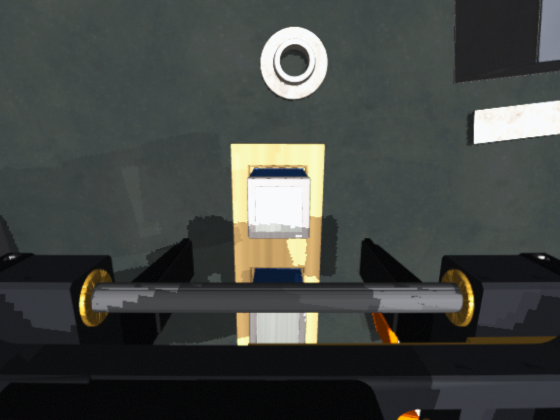

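The wrist picture shows the left tin at (280,205) between the fingers, and the flange well ahead at (293,62). Next I'll centre on the tin, descend and grip it.

```bash
python3 - <<'E'
from h import *
rows([(521,245.5,120,1.705,3),(521,245.5,34,1.705,5)])
E
```

```text
[[[0.002, 0.003, 0.104], 0.001], [[0.002, 0.003, 0.104], 0.001], [[0.002, 0.003, 0.104], 0.001], [[-0.0, 0.0, 0.069], 0.0], [[-0.0, 0.0, 0.069], 0.0]]
[[[-0.0, 0.0, 0.069], 0.0], [[-0.0, 0.0, 0.069], 0.0], [[-0.0, 0.0, 0.069], 0.0]]
```

Emit:
{"name": "arm_command", "arguments": {
  "rows": [
    [[0.002, 0.003, 0.104], 0.001],
    [[0.002, 0.003, 0.104], 0.001],
    [[0.002, 0.003, 0.104], 0.001],
    [[0, 0, 0.069], 0],
    [[0, 0, 0.069], 0]
  ]
}}

```text
t: 5.1
eef_pos: [520.6, 245.7, 84.9]
tcp_rot: [-3.141, 0.0, 1.705]
ft_force: [0.0, 0.9, 0.1]
opening: 0.999
grip_force: 0.0
```

Emit:
{"name": "arm_command", "arguments": {
  "rows": [
    [[0, 0, 0.069], 0],
    [[0, 0, 0.069], 0],
    [[0, 0, 0.069], 0],
    [[0, 0, 0], 0],
    [[0, 0, 0], 0]
  ]
}}

```text
t: 5.6
eef_pos: [520.8, 245.7, 34.3]
tcp_rot: [-3.141, 0.0, 1.705]
ft_force: [0.5, 0.6, 0.1]
opening: 1.002
grip_force: 0.0
```

Emit:
{"name": "arm_command", "arguments": {
  "rows": [
    [[0, 0, 0], 0],
    [[0, 0, 0], 0],
    [[0, 0, 0], 0],
    [[0, 0, 0], 0],
    [[0, 0, 0], 0]
  ],
  "claw": 0
}}

```text
t: 6.1
eef_pos: [520.8, 245.7, 34.3]
tcp_rot: [3.141, 0.0, 1.705]
ft_force: [0.4, 0.6, 0.1]
opening: 0.635
grip_force: 0.0
```

Emit:
{"name": "arm_command", "arguments": {
  "rows": [
    [[0, 0, 0], 0],
    [[0, 0, 0], 0],
    [[0, 0, 0], 0],
    [[0, 0, 0], 0],
    [[0, 0, 0], 0]
  ]
}}

```text
t: 6.6
eef_pos: [520.7, 245.6, 34.2]
tcp_rot: [3.142, 0.0, 1.705]
ft_force: [-0.6, 0.3, 4.8]
opening: 0.586
grip_force: 30.0
```

Emit:
{"name": "arm_command", "arguments": {
  "rows": [
    [[0, 0, -0.02], 0],
    [[0, 0, -0.04], 0],
    [[0, 0, -0.05], 0],
    [[0, 0, -0.05], 0],
    [[0, 0, -0.04], 0]
  ]
}}

```text
t: 7.1
eef_pos: [521.0, 245.7, 85.7]
tcp_rot: [3.14, -0.0, 1.705]
ft_force: [0.2, 0.1, -1.2]
opening: 0.586
grip_force: 30.0
```

Emit:
{"name": "arm_command", "arguments": {
  "rows": [
    [[0, 0, 0], 0],
    [[0, 0, 0], 0],
    [[0, 0, 0], 0],
    [[0, 0, 0], 0],
    [[0, 0, 0], 0]
  ]
}}

```text
t: 7.6
eef_pos: [520.6, 245.6, 83.7]
tcp_rot: [-3.141, 0.0, 1.705]
ft_force: [-0.0, -0.2, -1.5]
opening: 0.589
grip_force: 30.0
```

Emit:
{"name": "arm_command", "arguments": {
  "rows": [
    [[0, 0, 0], 0],
    [[0, 0, 0], 0],
    [[0, 0, 0], 0],
    [[0, 0, 0], 0],
    [[0, 0, 0], 0]
  ]
}}

```text
t: 8.1
eef_pos: [520.8, 245.6, 84.1]
tcp_rot: [3.142, 0.0, 1.705]
ft_force: [0.3, -0.2, -1.1]
opening: 0.588
grip_force: 30.0
```

```bash
python3 - <<'E'
from h import *
import cv2
p,d=viewer.read_camera("wrist"); q,_=viewer.read_camera("scene")
cv2.imwrite("pics/c.png",cv2.hconcat([cv2.resize(p,(400,300)),cv2.resize(q[170:330,200:440],(400,300))])[:,:,::-1])
s=state();print(s["t"],s["eef_pos"],s["ft_force"],s["moment"])
E
```

```text
8.2 [520.7674262  245.63228556  84.1176286 ] [-0.45910789 -0.1942592  -1.6359725 ] [-0.01979128 -0.10136393  0.04442179]
```

View pics/c.png

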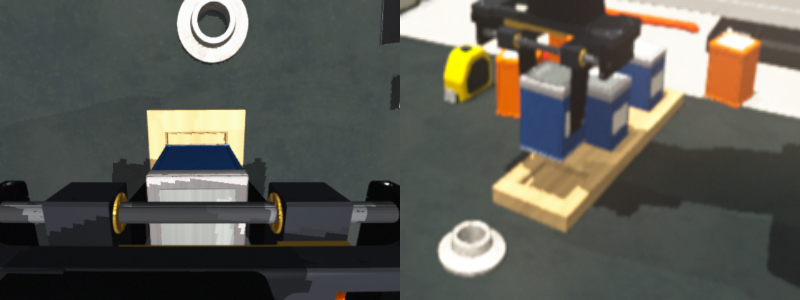

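The picture shows the left tin lifted upright, at (560,105) in the right half, with its recess empty below. It feels like about 1.5 N. Setting it back.

Emit:
{"name": "arm_command", "arguments": {
  "rows": [
    [[0, 0, 0.05], 0],
    [[0, 0, 0.05], 0],
    [[0, 0, 0.04], 0],
    [[0, 0, 0.03], 0],
    [[0, 0, 0.02], 0]
  ]
}}

```text
t: 8.7
eef_pos: [520.5, 245.5, 35.4]
tcp_rot: [-3.14, 0.0, 1.705]
ft_force: [-0.0, 0.1, -1.6]
opening: 0.586
grip_force: 30.0
```

Emit:
{"name": "arm_command", "arguments": {
  "rows": [
    [[0, 0, 0.005], 0],
    [[0, 0, 0.004], 0],
    [[0, 0, 0], 0],
    [[0, 0, 0], 0],
    [[0, 0, 0], 0]
  ]
}}

```text
t: 9.2
eef_pos: [520.9, 245.7, 34.7]
tcp_rot: [3.141, -0.0, 1.705]
ft_force: [-0.1, 1.3, -3.0]
opening: 0.585
grip_force: 30.0
```

Emit:
{"name": "arm_command", "arguments": {
  "rows": [
    [[0, 0, 0.003], 0],
    [[0, 0, 0], 0],
    [[0, 0, 0], 0],
    [[0, 0, 0], 0],
    [[0, 0, 0], 0]
  ],
  "claw": 1
}}

```text
t: 9.7
eef_pos: [520.8, 245.6, 33.7]
tcp_rot: [3.141, 0.0, 1.705]
ft_force: [1.1, -0.0, -0.1]
opening: 0.951
grip_force: 0.0
```

Emit:
{"name": "arm_command", "arguments": {
  "rows": [
    [[0, 0, -0.05], 0],
    [[0, 0, -0.09], 0],
    [[0, 0, -0.12], 0],
    [[0, 0, -0.12], 0],
    [[0, 0, -0.06], 0]
  ]
}}

```text
t: 10.2
eef_pos: [521.4, 245.9, 147.0]
tcp_rot: [3.138, -0.001, 1.705]
ft_force: [-0.0, -0.2, -1.2]
opening: 1.003
grip_force: 0.0
```

```bash
cat >> h.py <<'E'
import cv2
def lids(c):
    p,d=viewer.read_camera(c); k=viewer.get_calibration(c); T=np.linalg.inv(k["world_to_cam"])
    v,u=np.nonzero(d>0); z=d[v,u].astype(float)
    n=cv2.undistortPoints(np.stack([u,v],1).astype(np.float32)[:,None],np.array(k["camera_matrix"]),np.array(k["dist_coeffs"],float))[:,0]
    P=(T@np.stack([n[:,0]*z,-n[:,1]*z,-z,np.ones_like(z)]))[:3].T
    m=(P[:,2]>80)&(P[:,2]<96)
    for cx,cy in((521,244),(538,125),(554,6.5)):
        q=P[m&(abs(P[:,0]-cx)<42)&(abs(P[:,1]-cy)<42)]
        if len(q)>50: print(c,len(q),q.mean(0).round(1),cv2.minAreaRect(q[:,:2].astype(np.float32)))
    return p
E
python3 - <<'E'
from h import *
s=state();print(s["eef_pos"],s["opening"],s["ft_force"])
lids("wrist");
rows([(537.5,125,140,1.703,5),(537.5,125,34,1.703,5)])
E
```

```text
[521.38378302 245.90636413 147.02295159] 1.0028083151089373 [-0.01748258 -0.15268297 -1.2272477 ]
wrist 5560 [521.7 247.6  89.1] ((521.99951171875, 245.6975555419922), (57.32914733886719, 56.959930419921875), 7.952536582946777)
wrist 925 [533.8 152.6  86.6] ((534.6735229492188, 151.4509735107422), (56.97019577026367, 9.616580963134766), 9.173212051391602)
[[[-0.098, -0.001, 0.007], 0.0001], [[-0.098, -0.001, 0.007], 0.0001], [[-0.098, -0.001, 0.007], 0.0001], [[-0.098, -0.001, 0.007], 0.0001], [[-0.098, -0.001, 0.007], 0.0001]]
[[[0.0, 0.0, 0.085], 0.0], [[0.0, 0.0, 0.085], 0.0], [[0.0, 0.0, 0.085], 0.0], [[0.0, 0.0, 0.085], 0.0], [[0.0, 0.0, 0.085], 0.0]]
```

Emit:
{"name": "arm_command", "arguments": {
  "rows": [
    [[-0.098, 0, 0.004], 0],
    [[-0.098, 0, 0.004], 0],
    [[-0.098, 0, 0.004], 0],
    [[-0.098, 0, 0.004], 0],
    [[-0.098, 0, 0.004], 0]
  ]
}}

```text
t: 10.75
eef_pos: [537.0, 123.3, 138.7]
tcp_rot: [-3.142, 0.0, 1.705]
ft_force: [-0.5, -0.1, -0.7]
opening: 0.999
grip_force: 0.0
```

Emit:
{"name": "arm_command", "arguments": {
  "rows": [
    [[0, 0, 0], 0],
    [[0, 0, 0], 0],
    [[0, 0, 0.06], 0],
    [[0, 0, 0.09], 0],
    [[0, 0, 0.09], 0]
  ]
}}

```text
t: 11.25
eef_pos: [537.1, 125.4, 78.3]
tcp_rot: [3.141, 0.0, 1.706]
ft_force: [0.4, -0.8, 0.2]
opening: 1.001
grip_force: 0.0
```

Emit:
{"name": "arm_command", "arguments": {
  "rows": [
    [[0, 0, 0.09], 0],
    [[0, 0, 0.06], 0],
    [[0, 0, 0.03], 0],
    [[0, 0, 0], 0],
    [[0, 0, 0], 0]
  ]
}}

```text
t: 11.75
eef_pos: [537.4, 124.7, 34.1]
tcp_rot: [3.141, 0.0, 1.705]
ft_force: [-0.5, -0.4, 0.3]
opening: 1.002
grip_force: 0.0
```

Emit:
{"name": "arm_command", "arguments": {
  "rows": [
    [[0, 0, 0], 0],
    [[0, 0, 0], 0],
    [[0, 0, 0], 0],
    [[0, 0, 0], 0],
    [[0, 0, 0], 0]
  ],
  "claw": 0
}}

```text
t: 12.25
eef_pos: [537.2, 124.2, 33.8]
tcp_rot: [3.141, 0.0, 1.705]
ft_force: [-0.4, -0.7, 0.1]
opening: 0.635
grip_force: 0.0
```

Emit:
{"name": "arm_command", "arguments": {
  "rows": [
    [[0, 0, 0], 0],
    [[0, 0, 0], 0],
    [[0, 0, 0], 0],
    [[0, 0, 0], 0],
    [[0, 0, 0], 0]
  ]
}}

```text
t: 12.75
eef_pos: [537.2, 124.2, 33.7]
tcp_rot: [3.142, 0.0, 1.705]
ft_force: [-1.0, -0.7, 3.3]
opening: 0.588
grip_force: 29.9
```

Emit:
{"name": "arm_command", "arguments": {
  "rows": [
    [[0, 0, -0.02], 0],
    [[0, 0, -0.04], 0],
    [[0, 0, -0.05], 0],
    [[0, 0, -0.05], 0],
    [[0, 0, -0.04], 0]
  ]
}}

```text
t: 13.25
eef_pos: [537.4, 124.3, 85.2]
tcp_rot: [3.14, 0.0, 1.705]
ft_force: [-0.1, -0.3, -4.5]
opening: 0.586
grip_force: 29.9
```

Emit:
{"name": "arm_command", "arguments": {
  "rows": [
    [[0, 0, 0], 0],
    [[0, 0, 0], 0],
    [[0, 0, 0], 0],
    [[0, 0, 0], 0],
    [[0, 0, 0], 0]
  ]
}}

```text
t: 13.75
eef_pos: [537.0, 124.2, 83.2]
tcp_rot: [-3.141, 0.0, 1.705]
ft_force: [1.0, 0.0, -4.3]
opening: 0.589
grip_force: 29.9
```

Emit:
{"name": "arm_command", "arguments": {
  "rows": [
    [[0, 0, 0], 0],
    [[0, 0, 0], 0],
    [[0, 0, 0], 0],
    [[0, 0, 0], 0],
    [[0, 0, 0], 0]
  ]
}}

```text
t: 14.25
eef_pos: [537.2, 124.2, 83.6]
tcp_rot: [3.142, 0.0, 1.705]
ft_force: [-0.4, -0.4, -3.8]
opening: 0.589
grip_force: 29.9
```

```bash
python3 - <<'E'
from h import *
p=lids("top"); q,_=viewer.read_camera("scene")
cv2.imwrite("pics/d.png",cv2.hconcat([cv2.resize(p,(400,300)),cv2.resize(q[170:330,200:440],(400,300))])[:,:,::-1])
s=state();print(s["t"],s["eef_pos"],s["ft_force"],s["moment"])
E
```

```text
top 651 [522.6 246.   88.4] ((522.5541381835938, 244.85340881347656), (57.43186950683594, 54.58597946166992), 6.953359127044678)
top 347 [557.6  -7.7  88.5] ((556.2481689453125, -7.593881607055664), (57.51455307006836, 30.599069595336914), 10.524127960205078)
14.35 [537.16982004 124.24519607  83.61903352] [ 0.77149573  0.39849936 -3.70457101] [ 0.00636828 -0.15598773 -0.01620349]
```

View pics/d.png

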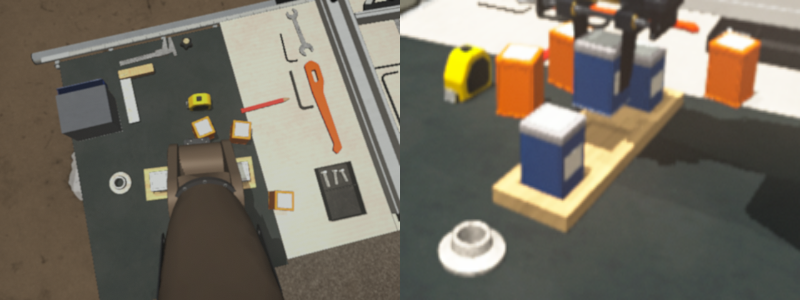

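The right half shows the left tin seated at (553,150) and the middle tin lifted upright at (605,70). The middle one feels like about 4 N. Setting it back.

Emit:
{"name": "arm_command", "arguments": {
  "rows": [
    [[0, 0, 0.05], 0],
    [[0, 0, 0.05], 0],
    [[0, 0, 0.04], 0],
    [[0, 0, 0.03], 0],
    [[0, 0, 0.02], 0]
  ]
}}

```text
t: 14.85
eef_pos: [536.8, 124.2, 34.9]
tcp_rot: [-3.14, 0.0, 1.705]
ft_force: [-0.5, -0.9, -3.4]
opening: 0.585
grip_force: 29.9
```

Emit:
{"name": "arm_command", "arguments": {
  "rows": [
    [[0, 0, 0.005], 0],
    [[0, 0, 0.005], 0],
    [[0, 0, 0.002], 0],
    [[0, 0, 0], 0],
    [[0, 0, 0], 0]
  ]
}}

```text
t: 15.35
eef_pos: [537.2, 124.3, 33.7]
tcp_rot: [3.141, 0.0, 1.705]
ft_force: [-2.3, -0.5, 6.2]
opening: 0.589
grip_force: 29.9
```

Emit:
{"name": "arm_command", "arguments": {
  "rows": [
    [[0, 0, 0], 0],
    [[0, 0, 0], 0],
    [[0, 0, 0], 0],
    [[0, 0, 0], 0],
    [[0, 0, 0], 0]
  ],
  "claw": 1
}}

```text
t: 15.85
eef_pos: [537.2, 124.2, 33.1]
tcp_rot: [3.141, 0.0, 1.705]
ft_force: [-0.1, -0.1, -0.5]
opening: 0.949
grip_force: 0.0
```

Emit:
{"name": "arm_command", "arguments": {
  "rows": [
    [[0, 0, -0.05], 0],
    [[0, 0, -0.09], 0],
    [[0, 0, -0.12], 0],
    [[0, 0, -0.12], 0],
    [[0, 0, -0.06], 0]
  ]
}}

```text
t: 16.35
eef_pos: [537.8, 124.4, 146.4]
tcp_rot: [3.138, 0.0, 1.705]
ft_force: [0.0, 0.6, -0.3]
opening: 1.004
grip_force: 0.0
```

```bash
python3 - <<'E'
from h import *
s=state();print(s["eef_pos"],s["opening"],s["ft_force"])
lids("wrist");
rows([(554,6.5,140,1.703,5),(554,6.5,34,1.703,5)])
E
```

```text
[537.79984547 124.35178847 146.44132888] 1.0035348253729364 [ 0.01445741  0.55961019 -0.34824872]
wrist 8079 [522.2 244.9  89.2] ((522.4033813476562, 244.81503295898438), (57.635189056396484, 56.4000358581543), 8.110960960388184)
wrist 5616 [537.7 128.6  89.1] ((537.9932861328125, 126.7872085571289), (57.22643280029297, 56.72426223754883), 7.026584148406982)
wrist 1120 [550.4  32.8  87.1] ((550.9387817382812, 31.23772430419922), (57.380584716796875, 14.148950576782227), 10.245680809020996)
[[[-0.095, -0.0, 0.006], 0.0001], [[-0.095, -0.0, 0.006], 0.0001], [[-0.095, -0.0, 0.006], 0.0001], [[-0.095, -0.0, 0.006], 0.0001], [[-0.095, -0.0, 0.006], 0.0001]]
[[[-0.0, -0.0, 0.085], 0.0], [[-0.0, -0.0, 0.085], 0.0], [[-0.0, -0.0, 0.085], 0.0], [[-0.0, -0.0, 0.085], 0.0], [[-0.0, -0.0, 0.085], 0.0]]
```

Emit:
{"name": "arm_command", "arguments": {
  "rows": [
    [[-0.095, 0, 0.004], 0],
    [[-0.095, 0, 0.004], 0],
    [[-0.095, 0, 0.004], 0],
    [[-0.095, 0, 0.004], 0],
    [[-0.095, 0, 0.004], 0]
  ]
}}

```text
t: 16.9
eef_pos: [552.9, 5.6, 138.1]
tcp_rot: [-3.141, 0.0, 1.705]
ft_force: [-0.6, 0.2, -0.5]
opening: 1.001
grip_force: 0.0
```

Emit:
{"name": "arm_command", "arguments": {
  "rows": [
    [[0, 0, 0], 0],
    [[0, 0, 0], 0],
    [[0, 0, 0.06], 0],
    [[0, 0, 0.09], 0],
    [[0, 0, 0.09], 0]
  ]
}}

```text
t: 17.4
eef_pos: [553.0, 7.7, 77.8]
tcp_rot: [3.141, 0.0, 1.706]
ft_force: [0.7, 0.0, -0.6]
opening: 1.002
grip_force: 0.0
```

Emit:
{"name": "arm_command", "arguments": {
  "rows": [
    [[0, 0, 0.09], 0],
    [[0, 0, 0.06], 0],
    [[0, 0, 0.026], 0],
    [[0, 0, 0], 0],
    [[0, 0, 0], 0]
  ]
}}

```text
t: 17.9
eef_pos: [553.3, 7.0, 34.7]
tcp_rot: [3.141, 0.0, 1.706]
ft_force: [-0.9, 0.1, -0.2]
opening: 1.001
grip_force: 0.0
```

Emit:
{"name": "arm_command", "arguments": {
  "rows": [
    [[0, 0, 0], 0],
    [[0, 0, 0], 0],
    [[0, 0, 0], 0],
    [[0, 0, 0], 0],
    [[0, 0, 0], 0]
  ],
  "claw": 0
}}

```text
t: 18.4
eef_pos: [553.1, 6.5, 34.2]
tcp_rot: [3.141, 0.0, 1.705]
ft_force: [-0.6, -0.4, -0.7]
opening: 0.637
grip_force: 0.0
```

Emit:
{"name": "arm_command", "arguments": {
  "rows": [
    [[0, 0, 0], 0],
    [[0, 0, 0], 0],
    [[0, 0, 0], 0],
    [[0, 0, 0], 0],
    [[0, 0, 0], 0]
  ]
}}

```text
t: 18.9
eef_pos: [553.2, 6.5, 34.2]
tcp_rot: [3.141, 0.0, 1.705]
ft_force: [1.2, -1.2, 2.2]
opening: 0.587
grip_force: 29.9
```

Emit:
{"name": "arm_command", "arguments": {
  "rows": [
    [[0, 0, -0.02], 0],
    [[0, 0, -0.04], 0],
    [[0, 0, -0.05], 0],
    [[0, 0, -0.05], 0],
    [[0, 0, -0.04], 0]
  ]
}}

```text
t: 19.4
eef_pos: [553.2, 6.6, 85.6]
tcp_rot: [3.141, 0.0, 1.705]
ft_force: [-0.3, 0.3, -7.3]
opening: 0.591
grip_force: 29.9
```

Emit:
{"name": "arm_command", "arguments": {
  "rows": [
    [[0, 0, 0], 0],
    [[0, 0, 0], 0],
    [[0, 0, 0], 0],
    [[0, 0, 0], 0],
    [[0, 0, 0], 0]
  ]
}}

```text
t: 19.9
eef_pos: [552.9, 6.6, 83.7]
tcp_rot: [-3.141, -0.0, 1.705]
ft_force: [0.8, 0.7, -6.9]
opening: 0.588
grip_force: 29.9
```

Emit:
{"name": "arm_command", "arguments": {
  "rows": [
    [[0, 0, 0], 0],
    [[0, 0, 0], 0],
    [[0, 0, 0], 0],
    [[0, 0, 0], 0],
    [[0, 0, 0], 0]
  ]
}}

```text
t: 20.4
eef_pos: [553.0, 6.5, 84.1]
tcp_rot: [-3.142, 0.0, 1.705]
ft_force: [0.2, -0.3, -6.9]
opening: 0.59
grip_force: 29.9
```

The right tin feels like about 7 N against 1.5 N and 4 N, so it is the heaviest and is already in hand. I'll raise it another 142 mm, straight up.

Emit:
{"name": "arm_command", "arguments": {
  "rows": [
    [[0, 0, -0.03], 0],
    [[0, 0, -0.06], 0],
    [[0, 0, -0.08], 0],
    [[0, 0, -0.08], 0],
    [[0, 0, -0.08], 0]
  ]
}}

```text
t: 20.9
eef_pos: [552.9, 6.6, 168.0]
tcp_rot: [3.141, 0.0, 1.705]
ft_force: [0.6, -0.2, -6.8]
opening: 0.588
grip_force: 29.9
```

Emit:
{"name": "arm_command", "arguments": {
  "rows": [
    [[0, 0, -0.08], 0],
    [[0, 0, -0.07], 0],
    [[0, 0, -0.05], 0],
    [[0, 0, -0.03], 0],
    [[0, 0, -0.01], 0]
  ]
}}

```text
t: 21.4
eef_pos: [553.0, 6.6, 227.2]
tcp_rot: [3.141, 0.0, 1.705]
ft_force: [-0.2, -0.3, -7.4]
opening: 0.589
grip_force: 29.9
```

Emit:
{"name": "arm_command", "arguments": {
  "rows": [
    [[0, 0, 0], 0],
    [[0, 0, 0], 0],
    [[0, 0, 0], 0],
    [[0, 0, 0], 0],
    [[0, 0, 0], 0]
  ]
}}

```text
t: 21.9
eef_pos: [553.0, 6.6, 226.3]
tcp_rot: [-3.141, -0.0, 1.705]
ft_force: [-0.3, -0.5, -7.0]
opening: 0.587
grip_force: 29.9
```

Emit:
{"name": "arm_command", "arguments": {
  "rows": [
    [[0, 0, 0], 0],
    [[0, 0, 0], 0],
    [[0, 0, 0], 0],
    [[0, 0, 0], 0],
    [[0, 0, 0], 0]
  ]
}}

```text
t: 22.4
eef_pos: [553.0, 6.6, 226.6]
tcp_rot: [-3.142, 0.0, 1.705]
ft_force: [1.0, -0.4, -6.9]
opening: 0.589
grip_force: 29.9
```

```bash
python3 - <<'E'
from h import *
p=lids("wrist"); q,_=viewer.read_camera("scene")
cv2.imwrite("pics/e.png",cv2.hconcat([cv2.resize(p,(400,300)),cv2.resize(q[130:330,180:446],(400,300))])[:,:,::-1])
s=state();print(s["t"],s["eef_pos"],s["ft_force"],s["grip_force"],abs(s["qvel"]).max())
E
```

```text
wrist 4269 [537.7 126.2  87.9] ((537.7118530273438, 125.99270629882812), (57.459407806396484, 56.39133834838867), 7.085503578186035)
22.5 [553.01874256   6.54954778 226.63842572] [ 0.32043654  0.10037579 -7.65123139] 29.908803217113018 0.00219090066707671
```

View pics/e.png

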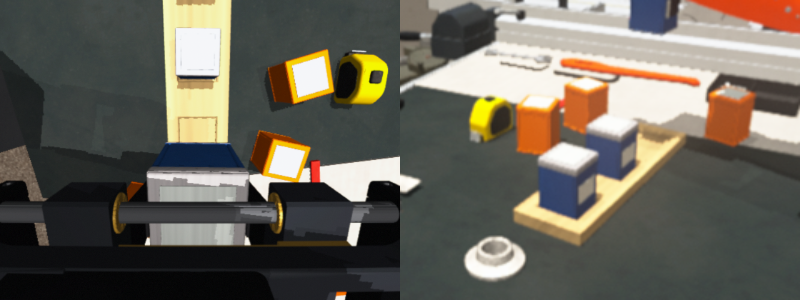

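The right tin is held upright, at (197,205) in the wrist view and (652,15) in the scene view. The left and middle tins are seated at (568,180) and (612,145). Handing in.

```bash
python3 -c "
from cell import env
print(env.job_done())"
```

```text
the job is handed in; nothing more can be done
None
```

The right tin is the heaviest (about 7 N, against 4 N for the middle and 1.5 N for the left); I handed the job in with it held upright about 20 cm above the worktop and the other two back in their recesses, but no verdict came back.

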